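# Close the heavy cover of a stage box

### The job

Close the stage box on the bench: bring its heavy steel cover over from upright and ease it down without ever letting it slam, then press the front of it home until the catch holds it shut against the seal. Press no harder than it takes, well under 30 N, and leave the things lying around the box where they are.

Things in the scene. Friction and masses are not known exactly. Their poses are not given: they have to be found in the camera images.
- cover (a joint): Hinge angle of the steel cover, rad: 0 fully home, about 1.57 upright, stop at 1.80; grows as it opens. Cover 0.76 to 1.14 kg, centre of mass about 95 mm from the hinge. Hinge friction (about 0.2 N m) holds it only from about 1.4 rad up; below about 1.25 it falls by its weight and slams unless held up from below.
- stagebox: Fixed dark steel box, open on top, 155 mm deep, 262 wide, 85 high, sockets inside. Origin: centre of its underside, which screw feet hold 0 to 5 mm off the table. Its -x axis points to its front (robot side), y runs along the hinge, z up. A round metal inlet sticks out 39 mm from the middle of its -y side.
- box_hinge (a point): Middle of the cover's hinge line, on the far (+x) top edge of the box, 90 mm above the underside of the box; axes as the box.
- lip (a point): Middle of the cover's free edge, 190 mm from the hinge line, 2 mm above the underside of the plate when closed. Axes turn with the cover: -x from hinge to free edge, z out of its top face. Bare steel plate 4 mm thick, 272 wide, free edge a rolled hem 8 mm thick. The outer 31 mm is a flat finger lip that, closed, overhangs the box front, its underside level with the hinge.
- skirt (a point): Middle of the lower edge of the front skirt of the cover, a 2 mm fold that hangs 13 mm below the plate, 158 mm from the hinge; the finger lip begins there. Axes as the lip's. Nothing stands out of the cover's top but two flat ribs 2 mm high, 30 to 130 mm from the hinge.
- catch (a point): Nose of the sprung catch, inside the middle of the box's front wall. From about 0.03 rad the cover squeezes a springy rubber seal on the front rim, which holds its edge 4 to 6 mm off home when let go. Pressing down 15 to 21 N near the front edge takes it to the hard stop at 0, where the catch snaps over the striker (25 mm below the plate, 130 mm from the hinge) and holds it.
- tester: Bystander: cable tester, dark box 75 x 115 x 40 mm; origin at its underside. Not part of the job: leave it where it is.
- screwdriver: Bystander: screwdriver lying down. Not part of the job: leave it where it is.
- socket: Bystander: spare panel socket standing on its back, 26 x 31 x 24 mm; origin at its underside. Not part of the job: leave it where it is.
- cleaner: Bystander: small bottle, diameter 42, height 125 mm; origin at its underside. Not part of the job: leave it where it is.
- tape: Bystander: roll of tape lying flat, diameter 96, height 25 mm; origin at its underside. Not part of the job: leave it where it is.
- mug: Bystander: mug, diameter 80, height 90 mm; origin at its underside. Not part of the job: leave it where it is.
- tray: Bystander: blue divided screw tray 120 x 170 x 35 mm; origin at its underside. Not part of the job: leave it where it is.
- spanner: Bystander: spanner lying down. Not part of the job: leave it where it is.

How it is judged:
At the end, for the whole second after the job is handed in: The cover is shut and held by its catch: hinge angle under 0.009 rad (its front edge within about 1.7 mm of home) for the whole second after the hand has left it (value of joint cover below 0.009 rad); the robot touches nothing.
It fails at once if the cover slams: it moves down faster than 1.2 rad/s (0.23 m/s at its front edge) within its last 0.15 rad (value of joint cover below 0.15 rad and velocity of joint cover below -1.2 rad/s).
It fails at once if the fingers bear on the cover with more than 30 N (contact force between the fingers and cover above 30 N).
It fails at once if a bystander is shifted by more than 20 mm (distance of any of tester, screwdriver, socket, cleaner, tape, mug, tray, spanner from where it was at the start of the episode above 0.02 m).
It also fails if it takes over 58 s, if anything falls off the work surface, if the arm or the gripper's body presses on something with over 40 N, if the wrist force passes 120 N, or if a joint passes its speed limit or range.

### The arm

A 6-joint arm with a two-finger parallel gripper is mounted at the origin on the work surface. World frame = base frame: x ahead of the robot, y to its left, z up, the work surface at z = 0. Lengths are in m, angles in rad, forces in N, time in s.
With the tool pointing down it reaches from about 0.35 to 0.975 m from the base axis. Payload 4.9 kg.
Tool frame: the origin (TCP) lies at the very end of the fingers, on their centre line; the grasp point (between the pads) lies 19 mm behind it; x points along the fingers, y is the direction in which the jaws open and shut, and the axes are right-handed (so a half turn about x gives the same grasp; the last joint's range is limited). The gripper opens to 85 mm and grips with 20 to 120 N. Pads are 22 mm wide; open, the fingers measure 114 mm over their backs; the gripper's body (76 mm by 85 mm) begins 54 mm behind the grasp point. The pads swing forward as they close: fully open they stand 13 mm farther back than shut.
Start: joints at [1.077, 0.053, 1.613, -0, 1.476, -0.119], TCP at [0.229, 0.582, 0.231] pointing down, gripper open.
Joint ranges: [-3.01, 3.01], [-1.01, 2.22], [0.06, 2.58], [-1.02, 4.17], [0.09, 2.62], [-3.14, 3.14]. Speed limits (rad/s): [2.57, 2.57, 3.14, 3.14, 3.14, 3.14].

### API

Orientations are given as a rotation vector (axis times angle).
In Python, from station import ctrl, get_image, calibration, finish_job, search_frame, cut_out, mark_of gives the robot as it stands. The module is installed in compiled form; this text tells all that it offers.
- The arm moves only by the tool arm_command, never from a script. Its argument "plan" is a list that holds one entry, the list of rows, each a list of 7 numbers: the shift along the tool's x, y, z in m, then the turn, a rotation vector about the tool's x, y, z in degrees, then the finger opening in m, from 0 to 0.0854. A call has 1 to 20 rows; each row shifts and turns the pose as measured when the row begins, along the tool's axes as they then stand; what a row does not reach is not made up. A row lasts 1/12 s, in which the tool goes at most 41.7 mm and 7.16 degrees, less where a joint would pass 70% of its speed; a pose out of reach is approached as far as the arm can. A call with a gripper value outside its range is refused whole. The fingers move at their own pace and stop on an object; "squeeze" is the grip in N (left out, the last holds). Time passes only in rows, so rows that do not move let the fingers close. It gives the time, the measured TCP pose, the force and the opening at its end, in the units of the state.
- ctrl.get_obs(): the state, without advancing time (a new reading comes with each control period).
- get_image(name): name is "scene" or "top" or "wrist"; returns the picture (480x640x3 uint8, red, green, blue); there is no depth.
- calibration(name): a dict with "fx", "fy", "cx", "cy" (pixels), "cam_to_world" (4x4, takes a point from camera to world coordinates); the wrist camera has in their place "hand_eye" (4x4, takes a point from camera to tool coordinates, whose origin is the TCP and whose axes are the tool frame's). Camera axes: x right, y down, z forward; pixel columns grow to the right and rows downward; lengths in m; the calibration is good to about 2 mm. The wrist camera is an equidistant fisheye: a pixel r from the principal point sees the ray r / f radians off the axis. A picture is of the moment at which its call begins: read the wrist's pose just before it. calibration takes no time and is no camera call.
- finish_job(): hands the job in, once; it reports no verdict.
Trained networks look in the newest picture that a camera, given by its name, has taken for a name from the list of things; names that differ only in an ending like _2 or _b are one class to them, and where a whole thing is asked for, a point or a joint stands for the part that bears it (a point fixed in the world has none). Each returns a list of dicts, best first, with "conf" (0 to 1); they miss things now and then, are a little off and sometimes report something else, mostly with a low value. They report only what shows in the picture. A call takes as long as a camera call.
- search_frame(camera, thing): "at" ([x, y, z] in m, in the coordinates of the camera as it stood for that picture, good to about 4 mm: the middle of the surface that is visible of it).
- cut_out(camera, thing): "mask" (480x640 bool, what is visible of it).
- mark_of(camera, thing): "at" ([x, y, z] in m, in the coordinates of the camera as it stood for that picture, good to about 4 mm: a listed point, or the origin of a listed thing).
The state is a dict: "t": time; "q": joint angles; "dq": joint speeds; "effort": joint torques, N m; "tool_pos": TCP position; "tool_rot": TCP orientation; "contact_force": force on the tool from outside, world axes, zero at the start; "wrist_torque": the same for the moment, N m; "opening": finger opening in m.
Only numpy, scipy, OpenCV 4.12 (cv2) and the standard library are available. Lean on these libraries where they do the work, as an engineer would, in place of code of your own. Each camera call takes 0.05 s, during which the arm holds its last target. There are 200 camera calls.

## Working session

There is one attempt and no reset: what is moved stays moved. The work goes in short steps, Python scripts to look and compute and a tool call to move; the robot and the scene stay as the last step left them, time stands still between calls to the robot, and variables do not carry over. Pictures are saved under pics/ and viewed, about 8 in all and at most 12, crops included, and the job is handed in when it is done.

Besides the shell and the picture viewer there is one more tool, called as name(argument=value, ...) on one line, values as JSON. arm_command: Moves the arm, as the interface text tells. Its arguments: {"type":"object","properties":{"plan":{"type":"array","items":{"type":"array","items":{"type":"array","items":{"type":"number"}}}},"squeeze":{"type":"number"}},"required":["plan"]}

```bash
mkdir -p pics; cat > h.py <<'E'
import numpy as np, cv2
from scipy.spatial.transform import Rotation as R
from station import ctrl, get_image, calibration, finish_job, search_frame, cut_out, mark_of
def snap(n,f):
    im=get_image(n); cv2.imwrite('pics/'+f,im[:,:,::-1]); return im
def world(n,p):
    c=calibration(n)
    if n=='wrist':
        o=ctrl.get_obs(); T=np.eye(4); T[:3,:3]=R.from_rotvec(o['tool_rot']).as_matrix(); T[:3,3]=o['tool_pos']; M=T@np.array(c['hand_eye'])
    else: M=np.array(c['cam_to_world'])
    return (M@np.r_[p,1])[:3]
E
python3 - <<'E'
from h import *
np.set_printoptions(precision=3,suppress=True)
o=ctrl.get_obs(); print(o)
print(R.from_rotvec(o['tool_rot']).as_matrix())
for n in ['scene','top']:
    snap(n,n+'0.png')
    for t in ['stagebox','box_hinge','lip','skirt','catch','tester','screwdriver','socket','cleaner','tape','mug','tray','spanner']:
        r=mark_of(n,t)
        print(n,t,[(round(d['conf'],2),world(n,d['at'])) for d in r[:2]])
    print(np.array(calibration(n)['cam_to_world']))
E
```

```text
{'t': 0.0, 'q': array([ 1.077,  0.053,  1.614,  0.   ,  1.476, -0.119]), 'dq': array([ 0.002, -0.   , -0.001,  0.001, -0.001, -0.   ]), 'effort': array([ -0.001, -39.368, -37.018,  -0.   ,   0.007,   0.   ]), 'tool_pos': array([0.228, 0.581, 0.23 ]), 'tool_rot': array([ 0.293,  1.551, -0.296]), 'contact_force': array([ 0.395, -0.039, -0.402]), 'wrist_torque': array([-0.037, -0.03 ,  0.017]), 'opening': 0.08530314936530484}
[[-0.001  0.366  0.931]
 [-0.002  0.931 -0.366]
 [-1.    -0.002 -0.   ]]
scene stagebox [(0.97, array([0.607, 0.017, 0.005])), (0.6, array([ 0.412, -0.46 ,  0.001]))]
scene box_hinge [(0.9, array([0.682, 0.036, 0.092]))]
scene lip [(0.2, array([ 0.551,  0.255, -0.   ]))]
scene skirt [(0.86, array([0.677, 0.038, 0.249]))]
scene catch [(0.56, array([0.559, 0.007, 0.072]))]
scene tester [(0.72, array([0.553, 0.254, 0.002]))]
scene screwdriver [(0.87, array([ 0.647, -0.309, -0.002])), (0.37, array([ 0.492,  0.488, -0.005]))]
scene socket []
scene cleaner [(0.59, array([0.644, 0.231, 0.002]))]
scene tape [(0.73, array([ 0.684, -0.222, -0.002]))]
scene mug [(0.88, array(
[... 473 characters left out ...]
ay([0.678, 0.037, 0.251]))]
top catch [(0.68, array([0.552, 0.008, 0.076]))]
top tester [(0.73, array([ 0.558,  0.254, -0.   ])), (0.3, array([0.698, 0.036, 0.281]))]
top screwdriver [(0.89, array([ 0.65 , -0.312,  0.001]))]
top socket [(0.69, array([ 0.468,  0.172, -0.001]))]
top cleaner [(0.88, array([ 0.642,  0.236, -0.006]))]
top tape [(0.86, array([ 0.687, -0.222, -0.004]))]
top mug [(0.66, array([ 0.417, -0.457,  0.001])), (0.31, array([0.554, 0.008, 0.073]))]
top tray [(0.61, array([ 0.613, -0.47 , -0.001]))]
top spanner [(0.67, array([ 0.498,  0.485, -0.006]))]
[[-0.004 -0.979  0.202  0.312]
 [-1.     0.004  0.003 -0.011]
 [-0.004 -0.202 -0.979  1.44 ]
 [ 0.     0.     0.     1.   ]]
```

View pics/scene0.png

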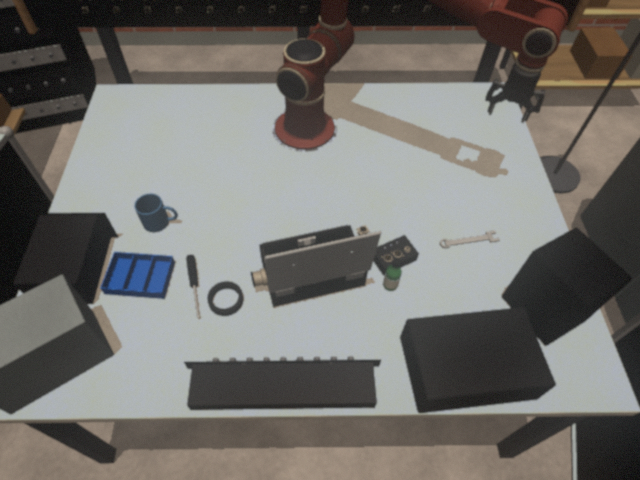

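View pics/top0.png

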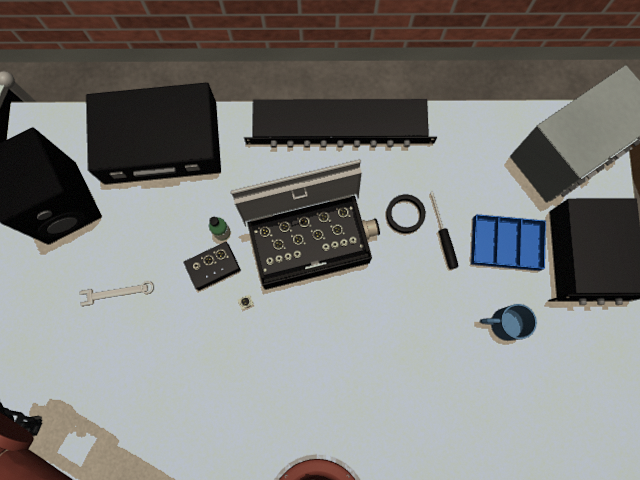

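The scene view shows the box near (320,265) with the cover upright, its back towards the camera and yawed about 13°. The inlet is at (260,280), and the +y side is crowded by the tester (397,252), bottle (392,278) and socket. The top view shows the box interior at (310,240) and the hem running from (233,190) to (361,162). The -y side holds only low objects: tape (405,213) and screwdriver (445,232).

Next I fit the cover pose from the masks while raising the arm.

```bash
cat > fit.py <<'E'
from h import *
from scipy.optimize import minimize
# p: hx,hy,hz,yaw,theta ; plate with origin at hinge
def cover_pts(p):
    hx,hy,hz,ps,th=p
    ex=np.array([np.cos(ps),np.sin(ps),0]); ey=np.array([-np.sin(ps),np.cos(ps),0]); ez=np.array([0,0,1.])
    u=-ex*np.cos(th)+ez*np.sin(th)          # hinge->free edge
    n=ex*np.sin(th)+ez*np.cos(th)           # out of top face
    return np.array([hx,hy,hz]),u,ey,n
def proj(n,P):
    c=calibration(n); M=np.linalg.inv(np.array(c['cam_to_world'])); q=P@M[:3,:3].T+M[:3,3]
    return np.c_[c['fx']*q[:,0]/q[:,2]+c['cx'],c['fy']*q[:,1]/q[:,2]+c['cy']]
def sil(n,p):
    h,u,y,nn=cover_pts(p)
    P=np.array([h+u*a+y*b+nn*d for a,d in ((0.004,0),(0.004,.004),(.19,0),(.19,.006)) for b in (-.136,.136)])
    hull=cv2.convexHull(proj(n,P).astype(np.float32))
    m=np.zeros((480*4,640*4),np.uint8); cv2.fillConvexPoly(m,np.round(hull*4+1.5).astype(np.int32),255)
    return cv2.resize(m,(640,480),interpolation=cv2.INTER_AREA)/255.
def fit(p0,masks):
    S={n:cv2.GaussianBlur(m.astype(np.float32),(0,0),1.5) for n,m in masks.items()}
    f=lambda p:sum(((cv2.GaussianBlur(sil(n,p),(0,0),1.5)-S[n])**2).sum() for n in S)+((p[2]-.0925)/.002)**2*5
    s=np.vstack([p0]+[p0+d for d in np.diag([.01,.01,.003,.05,.08])])
    r=minimize(f,p0,method='Nelder-Mead',options=dict(initial_simplex=s,maxiter=400,xatol=1e-4)); return r.x,r.fun
E
python3 - <<'E'
from fit import *
np.set_printoptions(precision=3,suppress=True)
m={}
for n in ['scene','top']:
    im=get_image(n); r=cut_out(n,'cover'); print(n,[(d['conf'],d['mask'].sum()) for d in r])
    m[n]=r[0]['mask']; np.save(n+'_m.npy',m[n])
p0=np.array([.682,.036,.0925,.23,1.6])
for k in (['scene','top'],['scene'],['top']):
    p,f=fit(p0,{n:m[n] for n in k}); print(k,p,f)
    h,u,y,n=cover_pts(p); print('lip',h+u*.19+n*.002,'skirt',h+u*.158-n*.013)
o=[cv2.addWeighted(cv2.imread(f'pics/{n}0.png'),1,cv2.merge([(m[n]*120).astype(np.uint8)*0,(m[n]*120).astype(np.uint8),((sil(n,fit(p0,m)[0])>.5)*120).astype(np.uint8)]),1,0) for n in m]
cv2.imwrite('pics/ov.png',np.hstack([cv2.resize(o[0][200:330,220:420],(400,260)),cv2.resize(o[1][140:300,210:400],(380,320))[:260]]))
E
```

```text
scene [(0.8, np.int64(4250))]
top [(0.67, np.int64(4225))]
['scene', 'top'] [0.679 0.035 0.094 0.245 1.635] 43.364608938156366
lip [0.693 0.039 0.283] skirt [0.677 0.035 0.252]
['scene'] [0.68  0.035 0.093 0.246 1.627] 12.139234040511628
lip [0.692 0.038 0.282] skirt [0.676 0.034 0.251]
['top'] [0.68  0.036 0.093 0.247 1.636] 27.434739676163428
lip [0.694 0.039 0.282] skirt [0.677 0.035 0.251]
```

arm_command(plan=[[[-0.04,0,0,0,0,0,0.06],[-0.04,0,0,0,0,0,0.06],[-0.04,0,0,0,0,0,0.06],[-0.04,0,0,0,0,0,0.06],[-0.04,0,0,0,0,0,0.06]]])

```text
t: 2.02
tool_pos: [0.2268, 0.5779, 0.421]
tool_rot: [0.271, 1.56, -0.317]
contact_force: [0.0, 0.7, -0.0]
opening: 0.0598
```

View pics/ov.png

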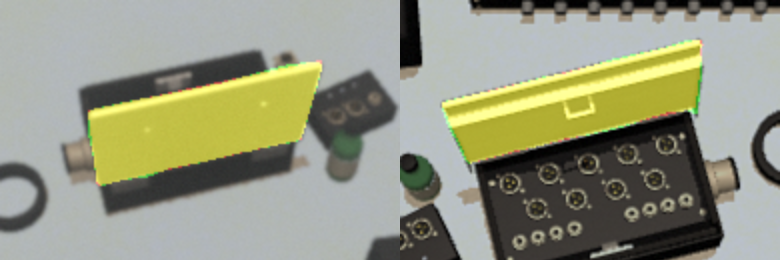

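Both masks fit well and agree: hinge at (0.680, 0.0355, 0.093), yaw 0.246, angle about 1.63. I'll swing the arm over to the -y side, high and clear of the cover.

```bash
cat >> h.py <<'E'
import json,os
def log():
    o=ctrl.get_obs(); L=json.load(open('log.json')) if os.path.exists('log.json') else []
    L.append([list(map(float,o['q'])),list(map(float,o['tool_pos'])),list(map(float,o['tool_rot']))]); json.dump(L,open('log.json','w')); return o
E
python3 -c "
from h import *
log()"
```

arm_command(plan=[[[0,-0.031,0.0265,0,0,0,0.06],[0,-0.031,0.0265,0,0,0,0.06],[0,-0.031,0.0265,0,0,0,0.06],[0,-0.031,0.0265,0,0,0,0.06],[0,-0.031,0.0265,0,0,0,0.06],[0,-0.031,0.0265,0,0,0,0.06],[0,-0.031,0.0265,0,0,0,0.06],[0,-0.031,0.0265,0,0,0,0.06],[0,-0.031,0.0265,0,0,0,0.06],[0,-0.031,0.0265,0,0,0,0.06],[0,-0.031,0.0265,0,0,0,0.06],[0,-0.031,0.0265,0,0,0,0.06],[0,-0.031,0.0265,0,0,0,0.06],[0,-0.031,0.0265,0,0,0,0.06],[0,-0.031,0.0265,0,0,0,0.06],[0,-0.031,0.0265,0,0,0,0.06],[0,-0.031,0.0265,0,0,0,0.06],[0,-0.031,0.0265,0,0,0,0.06]]])

```text
t: 3.52
tool_pos: [0.4723, -0.1243, 0.4459]
tool_rot: [0.281, 1.537, -0.283]
contact_force: [1.2, 0.7, -0.1]
opening: 0.0603
```

```bash
python3 -c "
from h import *
o=log(); print(o['q'],o['t']); print(R.from_rotvec(o['tool_rot']).as_matrix().round(3))"
```

```text
[-0.41132135 -0.31866151  1.59983299  0.00244505  1.84488323 -1.62149988] 3.5167
[[ 0.015  0.352  0.936]
 [-0.004  0.936 -0.352]
 [-1.     0.002  0.016]]
```

arm_command(plan=[[[-0.02,-0.01,0,0,3.4,4.9,0.06],[-0.02,-0.01,0,0,3.4,4.9,0.06],[0,-0.02,0,0,3.4,4.9,0.06],[0,-0.02,0,0,3.4,4.9,0.06],[0,-0.02,0,0,3.4,4.9,0.06]]])

```text
t: 3.93
tool_pos: [0.4435, -0.2045, 0.4748]
tool_rot: [0.673, 1.716, 0.117]
contact_force: [-0.2, -0.4, 0.4]
opening: 0.0599
```

```bash
python3 -c "
from h import *
o=log(); print(o['q'],o['t']); print(R.from_rotvec(o['tool_rot']).as_matrix().round(3))"
```

```text
[-0.753926   -0.08552182  1.41374574  0.37022714  2.22446421 -1.80596774] 3.9333
[[-0.104  0.37   0.923]
 [ 0.492  0.826 -0.275]
 [-0.864  0.425 -0.268]]
```

arm_command(plan=[[[0,-0.02,0,-6,0,0,0.06],[0,-0.02,0,-6,0,0,0.06],[0,0,0,-6,0,0,0.06],[-0.02,0,0,-6,0,0,0.06],[-0.02,0,0,-6,0,0,0.06]]])

```text
t: 4.35
tool_pos: [0.4319, -0.2668, 0.4803]
tool_rot: [0.293, 1.593, 0.567]
contact_force: [0.9, 0.0, 1.0]
opening: 0.0601
```

```bash
cat > kin.py <<'E'
from h import *
from scipy.optimize import least_squares
def rot(a,t): return R.from_rotvec(np.array(a)*t).as_matrix()
Z,Y=[0,0,1.],[0,1.,0]
def fk(q,k):
    h,a,lat,L1,L2,e,Lt,wo=k
    A=rot(Z,q[0]); B=A@rot(Y,q[1]); C=B@rot(Y,q[2]); D=C@rot(Z,q[3]); E=D@rot(Y,q[4]); F=E@rot(Z,q[5])
    p=A@[a,lat,h]+B@[0,0,L1]+C@[e,0,L2]+D@[0,wo,0]+F@[0,0,Lt]
    return p,F@np.array([[0,-1,0],[0,0,-1],[1,0,0.]])   # tool x=z, y=-x, z=-y
E
python3 - <<'E'
from kin import *
np.set_printoptions(precision=4,suppress=True)
log(); L=json.load(open('log.json'))
for q,p,r in L: print(np.array(q),(R.from_matrix(fk(q,[0]*8)[1])*R.from_rotvec(r).inv()).magnitude().round(3))
f=lambda k:np.concatenate([fk(q,np.r_[k,0])[0]-p for q,p,r in L]+[(k-[.3,0,.07,.4,.4,0,.25])*.001])
s=least_squares(f,[.3,0,.07,.4,.4,0,.25]); print(s.x,f(s.x)*1e3)
E
```

```text
Traceback (most recent call last):
AttributeError: 'float' object has no attribute 'round'
```

```bash
python3 - <<'E'
from kin import *
np.set_printoptions(precision=4,suppress=True)
L=json.load(open('log.json'))
for q,p,r in L: print(np.array(q),(R.from_matrix(fk(q,[0]*8)[1])*R.from_rotvec(r).inv()).magnitude())
f=lambda k:np.concatenate([fk(q,np.r_[k,0])[0]-p for q,p,r in L]+[(k-[.3,0,.07,.4,.4,0,.25])*.001])
s=least_squares(f,[.3,0,.07,.4,.4,0,.25]); print(s.x,f(s.x)*1e3)
E
```

```text
[ 1.077   0.02    1.3367  0.      1.8153 -0.119 ] 2.498965354837e-16
[-0.4113 -0.3187  1.5998  0.0024  1.8449 -1.6215] 3.405717705575747e-16
[-0.7539 -0.0855  1.4137  0.3702  2.2245 -1.806 ] 2.823072590479641e-16
[-0.8438 -0.0041  1.3306  0.3402  2.2739 -2.4318] 3.6506759942727966e-16
[0.2379 0.0001 0.0742 0.4264 0.6098 0.0956 0.2795] [-0.0004  0.0002  0.0031  0.0007  0.0002 -0.0029  0.0003 -0.001   0.0001
 -0.0012  0.0008 -0.0002 -0.0621  0.0001  0.0042  0.0264  0.2098  0.0956
  0.0295]
```

```bash
cat >> kin.py <<'E'
K=[.2379,.0001,.0742,.4264,.6098,.0956,.2795,0]
lo=np.array([-3.01,-1.01,.06,-1.02,.09,-3.14]); hi=np.array([3.01,2.22,2.58,4.17,2.62,3.14])
def ik(p,Rm,q0):
    f=lambda q:np.r_[(fk(q,K)[0]-p)*10,(R.from_matrix(fk(q,K)[1].T@Rm)).as_rotvec()]
    s=least_squares(f,np.clip(q0,lo+.01,hi-.01),bounds=(lo,hi)); return s.x,np.abs(s.fun).max()
HP=np.array([.680,.0355,.0935]); PSI=.246
EX=np.array([np.cos(PSI),np.sin(PSI),0]); EY=np.array([-np.sin(PSI),np.cos(PSI),0]); EZ=np.array([0,0,1.])
def cov(th): return -EX*np.cos(th)+EZ*np.sin(th), EX*np.sin(th)+EZ*np.cos(th)  # u (hinge->edge), n
def pose(th,g,flip,r=.177,y=-.106,nn=.0,eta=0,back=0):
    u,n=cov(th); x=-u*np.cos(g)+EY*np.sin(g); x=x*np.cos(eta)-n*np.sin(eta)
    yy=n*np.cos(eta)+(-u*np.cos(g)+EY*np.sin(g))*np.sin(eta); yy=yy*flip
    return HP+u*r+EY*y+n*nn-x*back, np.c_[x,yy,np.cross(x,yy)]
E
python3 - <<'E'
from kin import *
np.set_printoptions(precision=2,suppress=True)
qs=np.array(json.load(open('log.json'))[-1][0])
for g in (90,75,60,45):
  for fl in (1,-1):
    q=qs.copy()
    if fl==-1: q[5]+=np.pi
    print('g',g,fl)
    for th,b in ((1.63,.12),(1.63,0),(1.2,0),(.8,0),(.4,0),(.0,0),(0,.06)):
        p,M=pose(th,np.radians(g),fl,back=b); q,e=ik(p,M,q)
        print('  ',th,b,q,'err %.3f'%e,'marg',min((q-lo).min(),(hi-q).min()).round(2),'wrist',p-.2795*M[:,0])
E
```

```text
g 90 1
   1.63 0.12 [-0.59  0.96  0.81  1.36  2.38 -0.23] err 0.000 marg 0.24 wrist [ 0.81 -0.45  0.27]
   1.63 0 [-0.49  0.77  1.11  1.3   2.27 -0.34] err 0.000 marg 0.35 wrist [ 0.78 -0.34  0.27]
   1.2 0 [-0.56  0.66  1.29  1.2   2.3  -0.9 ] err 0.000 marg 0.32 wrist [ 0.71 -0.35  0.26]
   0.8 0 [-0.61  0.62  1.42  1.08  2.31 -1.44] err 0.000 marg 0.31 wrist [ 0.65 -0.37  0.22]
   0.4 0 [-0.65  0.66  1.49  0.97  2.29 -1.98] err 0.000 marg 0.33 wrist [ 0.62 -0.38  0.16]
   0.0 0 [-0.67  0.75  1.49  0.89  2.24 -2.49] err 0.000 marg 0.38 wrist [ 0.6  -0.38  0.09]
   0 0.06 [-0.72  0.83  1.37  0.87  2.3  -2.47] err 0.000 marg 0.32 wrist [ 0.62 -0.44  0.09]
g 90 -1
   1.63 0.12 [-0.59  0.96  0.81  1.36  2.38  2.91] err 0.000 marg 0.23 wrist [ 0.81 -0.45  0.27]
   1.63 0 [-0.49  0.77  1.11  1.3   2.27  2.8 ] err 0.000 marg 0.34 wrist [ 0.78 -0.34  0.27]
   1.2 0 [-0.56  0.66  1.29  1.2   2.3   2.25] err 0.000 marg 0.32 wrist [ 0.71 -0.35  0.26]
   0.8 0 [-0.61  0.62  1.42  1.08  2.31  1.7 ] err 0.000 marg 0.31 wrist [ 0.65 -0.37  0.22]
   0.4 0 [-0.65  0.66  1.49  0.97  2.29  1.16] err 
[... 3515 characters left out ...]
marg 0.66 wrist [ 0.36 -0.4   0.09]
g 45 -1
   1.63 0.12 [-0.48  0.62  0.85  0.66  2.18  2.68] err 0.000 marg 0.44 wrist [ 0.8  -0.33  0.55]
   1.63 0 [-0.41  0.52  1.13  0.63  1.99  2.63] err 0.000 marg 0.51 wrist [ 0.78 -0.25  0.47]
   1.2 0 [-0.55  0.24  1.52  0.76  1.77  2.2 ] err 0.000 marg 0.85 wrist [ 0.62 -0.29  0.44]
   0.8 0 [-0.7   0.12  1.8   0.96  1.66  1.73] err 0.000 marg 0.78 wrist [ 0.5  -0.32  0.36]
   0.4 0 [-0.82  0.19  1.96  1.16  1.67  1.21] err 0.000 marg 0.62 wrist [ 0.42 -0.34  0.24]
   0.0 0 [-0.87  0.47  1.96  1.31  1.79  0.68] err 0.000 marg 0.62 wrist [ 0.39 -0.35  0.09]
   0 0.06 [-0.98  0.49  1.92  1.23  1.86  0.68] err 0.000 marg 0.66 wrist [ 0.36 -0.4   0.09]
```

```bash
cat >> kin.py <<'E'
from scipy.spatial.transform import Slerp
def rows(poses,op):
    """tool-frame rows between successive (p,R) poses, first = current"""
    out=[]
    for (p,A),(p2,B) in zip(poses,poses[1:]):
        out.append([round(float(v),4)+0. for v in A.T@(p2-p)]+[round(float(v),1)+0. for v in np.degrees(R.from_matrix(A.T@B).as_rotvec())]+[op])
    return out
def line(a,b,N):
    s=Slerp([0,1],R.from_matrix([a[1],b[1]]))
    return [(a[0]+(b[0]-a[0])*t,s(t).as_matrix()) for t in np.linspace(0,1,N+1)]
def now():
    o=ctrl.get_obs(); return o['tool_pos'],R.from_rotvec(o['tool_rot']).as_matrix()
def err(P):
    c=now(); return (np.array(P[0])-c[0]).round(4),np.degrees(R.from_matrix(c[1].T@P[1]).as_rotvec()).round(1)
E
python3 - <<'E'
from kin import *
P=pose(1.63,np.radians(75),1,back=.12); c=now(); print(P[0],err(P))
q=ctrl.get_obs()['q']
L=line(c,P,14)
for a in L: q,e=ik(*a,q); print(q.round(2),round(e,3),(a[0]-.2795*a[1][:,0]).round(2))
print(rows(L,.06)[0],rows(L,.06)[-1])
E
```

```text
[ 0.7459812  -0.17673235  0.30119376] (array([ 0.3141,  0.0901, -0.1791]), array([84.9, 37.4, 30.6]))
[-0.84 -0.    1.33  0.34  2.27 -2.43] 0.0 [ 0.46 -0.41  0.72]
[-0.8   0.06  1.3   0.35  2.29 -2.29] 0.0 [ 0.5  -0.41  0.7 ]
[-0.77  0.12  1.26  0.36  2.31 -2.16] 0.0 [ 0.53 -0.41  0.68]
[-0.73  0.19  1.22  0.39  2.33 -2.02] 0.0 [ 0.57 -0.41  0.66]
[-0.71  0.26  1.18  0.42  2.35 -1.87] 0.0 [ 0.6  -0.42  0.63]
[-0.68  0.32  1.14  0.47  2.37 -1.73] 0.0 [ 0.63 -0.42  0.61]
[-0.66  0.39  1.1   0.52  2.39 -1.58] 0.0 [ 0.66 -0.42  0.58]
[-0.65  0.46  1.06  0.59  2.41 -1.42] 0.0 [ 0.69 -0.42  0.56]
[-0.63  0.52  1.02  0.66  2.42 -1.26] 0.0 [ 0.71 -0.43  0.53]
[-0.62  0.58  0.98  0.73  2.42 -1.1 ] 0.0 [ 0.73 -0.43  0.5 ]
[-0.61  0.64  0.93  0.81  2.42 -0.94] 0.0 [ 0.75 -0.43  0.48]
[-0.6   0.7   0.9   0.89  2.41 -0.78] 0.0 [ 0.77 -0.44  0.45]
[-0.59  0.76  0.86  0.97  2.39 -0.62] 0.0 [ 0.79 -0.44  0.42]
[-0.58  0.81  0.82  1.05  2.37 -0.47] 0.0 [ 0.8  -0.44  0.4 ]
[-0.57  0.86  0.79  1.12  2.34 -0.32] 0.0 [ 0.82 -0.44  0.37]
[0.0117, -0.0045, 0.0235, 6.1, 2.7, 2.2, 0.06] [0.0034, 0.0229, 0.0131, 6.1, 2.7, 2.2, 0.06]
```

arm_command(plan=[[[0.012,-0.004,0.024,6,2.7,2.2,0.06],[0.012,-0.002,0.024,6,2.7,2.2,0.06],[0.012,0.001,0.024,6,2.7,2.2,0.06],[0.012,0.003,0.024,6,2.7,2.2,0.06],[0.011,0.006,0.024,6,2.7,2.2,0.06],[0.011,0.008,0.023,6,2.7,2.2,0.06],[0.01,0.011,0.023,6,2.7,2.2,0.06],[0.009,0.013,0.022,6,2.7,2.2,0.06],[0.008,0.015,0.021,6,2.7,2.2,0.06],[0.007,0.017,0.019,6,2.7,2.2,0.06],[0.006,0.019,0.018,6,2.7,2.2,0.06],[0.005,0.02,0.016,6,2.7,2.2,0.06],[0.004,0.022,0.015,6,2.7,2.2,0.06],[0.003,0.023,0.013,6,2.7,2.2,0.06]]])

```text
t: 5.52
tool_pos: [0.7429, -0.142, 0.2898]
tool_rot: [1.843, 2.336, -0.34]
contact_force: [0.3, 0.0, -0.1]
opening: 0.06
```

```bash
python3 - <<'E'
from kin import *
o=log(); print(o['t'],np.abs(fk(o['q'],K)[0]-o['tool_pos']).max())
P=pose(1.63,np.radians(75),1,back=.06); c=now(); print(err(P)); [print(r) for r in rows(line(c,P,8),.06)]
E
```

```text
5.5167 1.1838443997491677e-05
(array([-0.0119,  0.0213, -0.0041]), array([-1.8, -0.4, -0.8]))
[0.003, -0.0008, -0.0002, -0.2, 0.0, -0.1, 0.06]
[0.003, -0.0008, -0.0002, -0.2, 0.0, -0.1, 0.06]
[0.003, -0.0008, -0.0002, -0.2, 0.0, -0.1, 0.06]
[0.003, -0.0008, -0.0002, -0.2, 0.0, -0.1, 0.06]
[0.003, -0.0008, -0.0002, -0.2, 0.0, -0.1, 0.06]
[0.003, -0.0008, -0.0002, -0.2, 0.0, -0.1, 0.06]
[0.003, -0.0008, -0.0002, -0.2, 0.0, -0.1, 0.06]
[0.003, -0.0008, -0.0002, -0.2, 0.0, -0.1, 0.06]
```

arm_command(plan=[[[0.012,-0.003,-0.001,-0.9,-0.2,-0.4,0.06],[0.012,-0.003,-0.001,-0.9,-0.2,-0.4,0.06],[0,0,0,0,0,0,0.06]]])

```text
t: 5.77
tool_pos: [0.7327, -0.1183, 0.2702]
tool_rot: [1.823, 2.355, -0.321]
contact_force: [0.4, 0.8, -0.4]
opening: 0.0598
```

```bash
python3 - <<'E'
from kin import *
from fit import fit
P=pose(1.63,np.radians(75),1,back=0); print(err(P), ctrl.get_obs()['t'])
a=get_image('scene')[170:330,210:450]; b=get_image('wrist')
cv2.imwrite('pics/c1.png',np.hstack([cv2.resize(a,(480,320)),cv2.resize(b,(427,320))[:,:320]])[:,:,::-1])
[print(r) for r in rows(line(now(),P,6),.06)][:2]
E
```

```text
(array([-0.0167,  0.0536, -0.    ]), array([-1.1, -0.8,  0.2])) 5.7667
[0.0094, -0.0005, -0.002, -0.2, -0.1, 0.0, 0.06]
[0.0094, -0.0005, -0.002, -0.2, -0.1, 0.0, 0.06]
[0.0094, -0.0005, -0.002, -0.2, -0.1, 0.0, 0.06]
[0.0094, -0.0005, -0.0021, -0.2, -0.1, 0.0, 0.06]
[0.0094, -0.0005, -0.0021, -0.2, -0.1, 0.0, 0.06]
[0.0094, -0.0005, -0.0021, -0.2, -0.1, 0.0, 0.06]
```

View pics/c1.png

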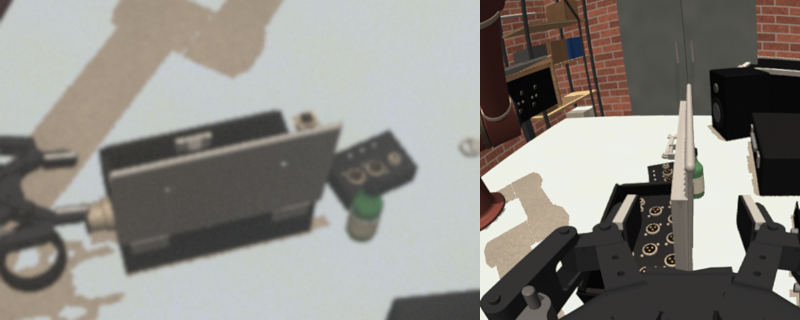

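The wrist view shows the plate's edge at column 687, centred between the fingers at 622 and 748. I'll enter, then narrow the fork without gripping.

arm_command(plan=[[[0.012,-0.0005,-0.0025,-0.3,-0.1,0,0.06],[0.012,-0.0005,-0.0025,-0.3,-0.1,0,0.06],[0.012,-0.0005,-0.0025,-0.3,-0.1,0,0.06],[0.012,-0.0005,-0.0025,-0.3,-0.1,0,0.06],[0.009,-0.0005,-0.0025,-0.2,-0.2,0,0.06],[0,0,0,0,0,0,0.04],[0,0,0,0,0,0,0.04]]], squeeze=20)

```text
t: 6.45
tool_pos: [0.7178, -0.0682, 0.2792]
tool_rot: [1.807, 2.318, -0.295]
contact_force: [-0.5, -0.2, -0.8]
opening: 0.0405
```

```bash
python3 - <<'E'
from kin import *
P=pose(1.63,np.radians(75),1); print(err(P), ctrl.get_obs()['t'],ctrl.get_obs()['contact_force'])
b=get_image('wrist'); cv2.imwrite('pics/c2.png',b[:,:,::-1])
E
```

```text
(array([-0.0018,  0.0035, -0.009 ]), array([ 0.9,  0.5, -0.6])) 6.45 [-0.49819694 -0.19110651 -0.76874605]
```

View pics/c2.png

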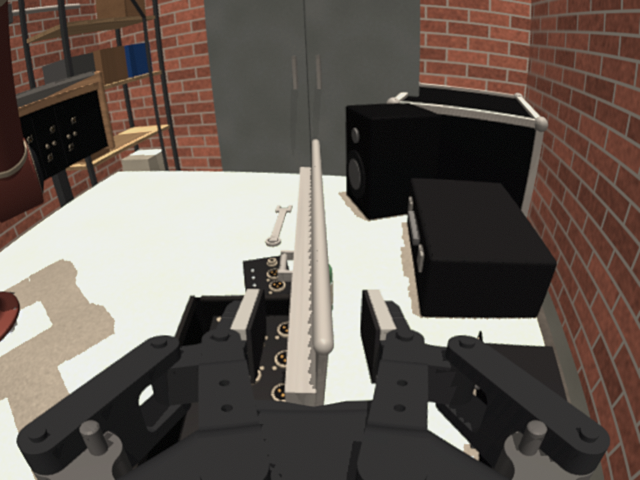

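The plate sits between the fingers, with the skirt edge at column 303 and the hem at 320, and nothing is touching. Next I lower to r≈177 mm, narrow the fork to 28 mm, and start the arc.

```bash
cat > arc.py <<'E'
from kin import *
import sys
def arc(t0,t1,N,e0,e1,op,r=.177,y=-.106,nn=0.002):
    L=[now()]+[pose(t,np.radians(75),1,r=r,y=y,nn=nn,eta=np.radians(e)) for t,e in zip(np.linspace(t0,t1,N+1),np.linspace(e0,e1,N+1))]
    for x in rows(L,op): print(x)
def where():
    o=ctrl.get_obs(); p,A=now(); d=p-HP; a,z=-d@EX,d[2]
    n=A[:,1]; print('t',round(o['t'],2),'fork ang(pos)',round(float(np.arctan2(z-.002*0,a)),3),'r',round(float(np.hypot(a,z)),4),'y',round(float(d@EY),4),'jaw ang',round(float(np.arctan2(n@EX,n@EZ)),3),'eta',round(float(np.degrees(np.arcsin(n@EY/np.sin(np.radians(75))))),1),'F',np.array(o['contact_force']).round(1),'open',round(o['opening'],4),'wristz',round(float((p-.2795*A[:,0])[2]),3))
E
python3 - <<'E'
from arc import *
where(); arc(1.63,1.07,14,0,5,.028)
E
```

```text
t 6.5 fork ang(pos) 1.633 r 0.1863 y -0.11 jaw ang 1.611 eta -0.3 F [-0.4  0.8  0.4] open 0.04 wristz 0.354
[0.0064, 0.0013, 0.0079, 1.0, 0.5, -0.6, 0.028]
[0.0, -0.0071, 0.0001, -2.2, 0.0, 0.2, 0.028]
[0.0001, -0.0071, 0.0001, -2.2, 0.0, 0.2, 0.028]
[0.0001, -0.0071, 0.0001, -2.2, 0.0, 0.2, 0.028]
[0.0001, -0.0071, 0.0001, -2.2, 0.0, 0.2, 0.028]
[0.0002, -0.0071, 0.0001, -2.2, -0.1, 0.2, 0.028]
[0.0002, -0.0071, 0.0001, -2.2, -0.1, 0.2, 0.028]
[0.0003, -0.0071, 0.0001, -2.2, -0.1, 0.2, 0.028]
[0.0003, -0.0071, 0.0001, -2.2, -0.1, 0.2, 0.028]
[0.0004, -0.0071, 0.0001, -2.2, -0.1, 0.2, 0.028]
[0.0004, -0.0071, 0.0001, -2.2, -0.1, 0.2, 0.028]
[0.0005, -0.0071, 0.0001, -2.2, -0.1, 0.2, 0.028]
[0.0005, -0.0071, 0.0001, -2.2, -0.2, 0.2, 0.028]
[0.0005, -0.0071, 0.0001, -2.2, -0.2, 0.2, 0.028]
[0.0006, -0.0071, 0.0001, -2.2, -0.2, 0.2, 0.028]
```

arm_command(plan=[[[0.004,0.001,0.006,0.8,0.5,-0.6,0.028],[0.002,0,0.003,0,0,0,0.028],[0,-0.007,0,-2.2,0,0.2,0.028],[0,-0.007,0,-2.2,0,0.2,0.028],[0,-0.007,0,-2.2,0,0.2,0.028],[0,-0.007,0,-2.2,0,0.2,0.028],[0,-0.007,0,-2.2,0,0.2,0.028]]])

```text
t: 7.08
tool_pos: [0.6856, -0.0758, 0.2652]
tool_rot: [1.736, 2.256, -0.065]
contact_force: [1.3, 0.5, 1.0]
opening: 0.0282
```

```bash
python3 - <<'E'
from arc import *
where(); arc(1.40,.98,10,2,6,.028)
E
```

```text
t 7.08 fork ang(pos) 1.445 r 0.173 y -0.1094 jaw ang 1.429 eta 1.9 F [1.3 0.5 1. ] open 0.0282 wristz 0.337
[0.0024, -0.0058, -0.0047, -1.1, -0.3, 0.2, 0.028]
[0.0003, -0.0074, 0.0001, -2.3, -0.1, 0.2, 0.028]
[0.0003, -0.0074, 0.0001, -2.3, -0.1, 0.2, 0.028]
[0.0004, -0.0074, 0.0001, -2.3, -0.1, 0.2, 0.028]
[0.0004, -0.0074, 0.0001, -2.3, -0.1, 0.2, 0.028]
[0.0005, -0.0074, 0.0001, -2.3, -0.2, 0.2, 0.028]
[0.0005, -0.0074, 0.0001, -2.3, -0.2, 0.2, 0.028]
[0.0006, -0.0074, 0.0001, -2.3, -0.2, 0.2, 0.028]
[0.0006, -0.0074, 0.0001, -2.3, -0.2, 0.2, 0.028]
[0.0007, -0.0074, 0.0001, -2.3, -0.2, 0.2, 0.028]
[0.0007, -0.0074, 0.0001, -2.3, -0.2, 0.2, 0.028]
```

arm_command(plan=[[[0.002,-0.006,-0.004,-1.1,-0.3,0.2,0.028],[0,-0.0074,-0.001,-2.3,-0.1,0.2,0.028],[0,-0.0074,-0.001,-2.3,-0.1,0.2,0.028],[0,-0.0074,0,-2.3,-0.1,0.2,0.028],[0,-0.0074,0,-2.3,-0.1,0.2,0.028],[0.0005,-0.0074,0,-2.3,-0.2,0.2,0.028],[0.0005,-0.0074,0,-2.3,-0.2,0.2,0.028],[0.0005,-0.0074,0,-2.3,-0.2,0.2,0.028],[0.0005,-0.0074,0,-2.3,-0.2,0.2,0.028],[0.0005,-0.0074,0,-2.3,-0.2,0.2,0.028]]])

```text
t: 7.92
tool_pos: [0.6145, -0.0948, 0.2386]
tool_rot: [1.558, 2.046, 0.335]
contact_force: [-1.9, 1.9, -0.2]
opening: 0.0279
```

```bash
python3 - <<'E'
from arc import *
from fit import *
where()
m={}
for n in ['scene','top']:
    im=get_image(n); r=cut_out(n,'cover'); m[n]=r[0]['mask']; print(r[0]['conf'],m[n].sum())
f=lambda p:[.680,.0355,.0935,.246,p]
for n in m: print(n,min((((cv2.GaussianBlur(sil(n,f(t)),(0,0),1.5)-m[n])**2).sum(),t) for t in np.arange(.8,1.6,.01)))
arc(.98,.50,12,6,9,.028)
E
```

```text
t 7.92 fork ang(pos) 0.99 r 0.1735 y -0.1105 jaw ang 1.042 eta 5.6 F [-1.9  1.9 -0.2] open 0.0279 wristz 0.313
0.93 7433
0.91 4322
scene (np.float64(245.20402435782916), np.float64(0.9200000000000002))
top (np.float64(192.2924191310427), np.float64(0.9300000000000002))
[0.0035, 0.0002, -0.0046, -2.2, -0.4, 0.1, 0.028]
[0.0008, -0.007, 0.0001, -2.2, -0.2, 0.3, 0.028]
[0.0008, -0.007, 0.0001, -2.2, -0.2, 0.3, 0.028]
[0.0008, -0.007, 0.0001, -2.2, -0.3, 0.3, 0.028]
[0.0008, -0.007, 0.0001, -2.2, -0.3, 0.3, 0.028]
[0.0009, -0.007, 0.0001, -2.2, -0.3, 0.3, 0.028]
[0.0009, -0.007, 0.0001, -2.2, -0.3, 0.3, 0.028]
[0.0009, -0.007, 0.0001, -2.2, -0.3, 0.3, 0.028]
[0.001, -0.007, 0.0001, -2.2, -0.3, 0.3, 0.028]
[0.001, -0.007, 0.0001, -2.2, -0.3, 0.3, 0.028]
[0.001, -0.007, 0.0001, -2.2, -0.3, 0.3, 0.028]
[0.0011, -0.007, 0.0001, -2.2, -0.3, 0.3, 0.028]
[0.0011, -0.007, 0.0001, -2.2, -0.3, 0.3, 0.028]
```

The cover is at about 0.92 rad and rests on the lower finger, as planned. Continuing down.

arm_command(plan=[[[0.003,-0.001,-0.004,-2.4,-0.4,0.1,0.028],[0.001,-0.007,-0.0005,-2.4,-0.2,0.3,0.028],[0.001,-0.007,-0.0005,-2.3,-0.2,0.3,0.028],[0.001,-0.007,-0.0005,-2.3,-0.3,0.3,0.028],[0.001,-0.007,-0.0005,-2.3,-0.3,0.3,0.028],[0.001,-0.007,-0.0005,-2.3,-0.3,0.3,0.028],[0.001,-0.007,-0.0005,-2.3,-0.3,0.3,0.028],[0.001,-0.007,-0.0005,-2.3,-0.3,0.3,0.028],[0.001,-0.007,-0.0005,-2.3,-0.3,0.3,0.028],[0.001,-0.007,-0.0005,-2.3,-0.3,0.3,0.028],[0.001,-0.007,-0.0005,-2.3,-0.3,0.3,0.028]]])

```text
t: 9.03
tool_pos: [0.5651, -0.1032, 0.1931]
tool_rot: [1.315, 1.726, 0.708]
contact_force: [-2.0, 0.4, -1.3]
opening: 0.0281
```

```bash
python3 - <<'E'
from arc import *
where(); arc(.54,.24,10,9,12,.028)
E
```

```text
t 9.03 fork ang(pos) 0.601 r 0.1761 y -0.1065 jaw ang 0.582 eta 9.8 F [-2.   0.4 -1.3] open 0.0281 wristz 0.271
[0.0017, -0.0086, -0.0013, 0.2, 0.0, 0.8, 0.028]
[0.0008, -0.0052, 0.0, -1.6, -0.3, 0.1, 0.028]
[0.0009, -0.0052, 0.0, -1.6, -0.3, 0.1, 0.028]
[0.0009, -0.0052, 0.0, -1.6, -0.3, 0.1, 0.028]
[0.0009, -0.0052, 0.0, -1.6, -0.3, 0.1, 0.028]
[0.0009, -0.0052, 0.0, -1.6, -0.3, 0.1, 0.028]
[0.001, -0.0052, 0.0, -1.6, -0.3, 0.1, 0.028]
[0.001, -0.0052, 0.0, -1.6, -0.3, 0.1, 0.028]
[0.001, -0.0052, 0.0, -1.6, -0.3, 0.1, 0.028]
[0.0011, -0.0052, 0.0, -1.6, -0.3, 0.1, 0.028]
[0.0011, -0.0052, 0.0, -1.6, -0.3, 0.1, 0.028]
```

arm_command(plan=[[[0.001,-0.0055,-0.001,-1.2,-0.2,0.2,0.028],[0.001,-0.0055,0,-1.5,-0.2,0.2,0.028],[0.001,-0.0055,0,-1.5,-0.2,0.2,0.028],[0.001,-0.0055,0,-1.5,-0.3,0.2,0.028],[0.001,-0.0055,0,-1.5,-0.3,0.2,0.028],[0.001,-0.0055,0,-1.5,-0.3,0.2,0.028],[0.001,-0.0055,0,-1.5,-0.3,0.2,0.028],[0.001,-0.0055,0,-1.5,-0.3,0.2,0.028],[0.001,-0.0055,0,-1.5,-0.3,0.2,0.028],[0.001,-0.0055,0,-1.5,-0.3,0.2,0.028],[0.001,-0.0055,0,-1.5,-0.3,0.2,0.028],[0.001,-0.005,0,-1.5,-0.3,0.2,0.028]]])

```text
t: 10.03
tool_pos: [0.5408, -0.1099, 0.1227]
tool_rot: [1.141, 1.487, 0.903]
contact_force: [-2.2, 0.8, -2.7]
opening: 0.0281
```

```bash
python3 - <<'E'
from arc import *
where(); arc(.28,.04,16,11,12,.028)
a=get_image('scene')[170:330,210:450]; b=get_image('wrist')
cv2.imwrite('pics/c3.png',np.hstack([cv2.resize(a,(360,240)),cv2.resize(b,(427,320))[:240]])[:,:,::-1])
E
```

```text
t 10.03 fork ang(pos) 0.17 r 0.1729 y -0.1071 jaw ang 0.274 eta 12.8 F [-2.2  0.8 -2.7] open 0.0281 wristz 0.198
[-0.0046, 0.0208, -0.004, 3.5, 0.5, 0.9, 0.028]
[0.0005, -0.0026, 0.0, -0.8, -0.2, 0.2, 0.028]
[0.0005, -0.0026, 0.0, -0.8, -0.2, 0.2, 0.028]
[0.0005, -0.0026, 0.0, -0.8, -0.2, 0.2, 0.028]
[0.0005, -0.0026, 0.0, -0.8, -0.2, 0.2, 0.028]
[0.0005, -0.0026, 0.0, -0.8, -0.2, 0.2, 0.028]
[0.0005, -0.0026, 0.0, -0.8, -0.2, 0.2, 0.028]
[0.0005, -0.0026, 0.0, -0.8, -0.2, 0.2, 0.028]
[0.0005, -0.0026, 0.0, -0.8, -0.2, 0.2, 0.028]
[0.0005, -0.0026, 0.0, -0.8, -0.2, 0.2, 0.028]
[0.0005, -0.0026, 0.0, -0.8, -0.2, 0.2, 0.028]
[0.0005, -0.0026, 0.0, -0.8, -0.2, 0.2, 0.028]
[0.0005, -0.0026, 0.0, -0.8, -0.2, 0.2, 0.028]
[0.0005, -0.0026, 0.0, -0.8, -0.2, 0.2, 0.028]
[0.0005, -0.0026, 0.0, -0.8, -0.2, 0.2, 0.028]
[0.0005, -0.0026, 0.0, -0.8, -0.2, 0.2, 0.028]
[0.0005, -0.0026, 0.0, -0.8, -0.2, 0.2, 0.028]
```

View pics/c3.png

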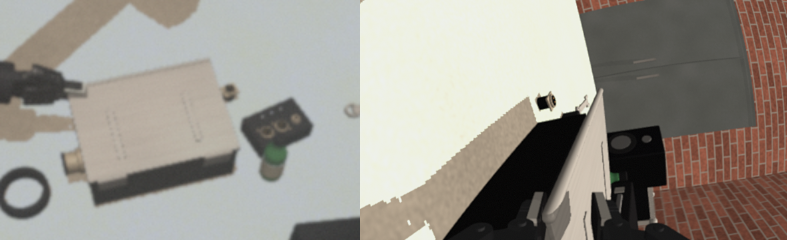

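The scene view shows the cover nearly flat, about to meet the rim, and still between the fingers in the wrist view (column 590). Easing down slowly.

```bash
cat >> arc.py <<'E'
from fit import sil
def theta(lo_=-.05,hi_=.3):
    f=lambda p:[.680,.0355,.0935,.246,p]
    for n in ('scene','top'):
        get_image(n); r=cut_out(n,'cover')
        if not r: print(n,'none'); continue
        m=r[0]['mask']; v=min((((cv2.GaussianBlur(sil(n,f(t)),(0,0),1.5)-m)**2).sum(),t) for t in np.arange(lo_,hi_,.005)); print(n,'theta %.3f res %.0f conf %.2f'%(v[1],v[0],r[0]['conf']))
        for d in mark_of(n,'lip')[:1]: print('   lip mark',world(n,d['at']).round(4),round(d['conf'],2))
E
python3 -c "
from arc import *
where(); theta()"
```

```text
t 10.13 fork ang(pos) 0.165 r 0.1729 y -0.107 jaw ang 0.277 eta 12.8 F [-0.9  0.9 -5.5] open 0.0281 wristz 0.197
scene theta 0.105 res 177 conf 0.98
   lip mark [ 0.5247 -0.001   0.0966] 0.73
top theta 0.160 res 334 conf 0.59
   lip mark [ 0.4988 -0.0133  0.1195] 0.9
```

arm_command(plan=[[[0,-0.001,-0.001,-0.8,0,0,0.028],[0,-0.0015,-0.001,-0.8,0,0,0.028],[0,-0.0015,-0.001,-0.8,0,0,0.028],[0,-0.0015,0,-0.8,0,0,0.028],[0,-0.0015,0,-0.8,0,0,0.028],[0,-0.0015,0,-0.8,0,0,0.028]]])

```text
t: 10.93
tool_pos: [0.5385, -0.1133, 0.1194]
tool_rot: [1.07, 1.425, 0.964]
contact_force: [0.3, 0.9, -2.1]
opening: 0.0279
```

```bash
python3 -c "
from arc import *
where(); theta()"
```

```text
t 10.93 fork ang(pos) 0.148 r 0.1754 y -0.1098 jaw ang 0.176 eta 14.3 F [ 0.3  0.9 -2.1] open 0.0279 wristz 0.195
scene theta 0.090 res 153 conf 0.80
   lip mark [ 0.4982 -0.0123  0.1146] 0.92
top theta 0.140 res 323 conf 0.94
   lip mark [ 0.5006 -0.0147  0.1131] 0.79
```

arm_command(plan=[[[0,-0.002,0,-0.4,0,0,0.028],[0,-0.002,0,-0.4,0,0,0.028],[0,-0.002,0,-0.4,0,0,0.028],[0,-0.002,0,-0.4,0,0,0.028],[0,-0.002,0,-0.4,0,0,0.028],[0,-0.002,0,-0.4,0,0,0.028],[0,-0.002,0,0,0,0,0.028],[0,-0.002,0,0,0,0,0.028],[0,-0.001,0,0,0,0,0.028]]])

```text
t: 11.98
tool_pos: [0.5377, -0.1184, 0.103]
tool_rot: [1.036, 1.394, 0.994]
contact_force: [-1.0, -0.2, 0.0]
opening: 0.0284
```

```bash
python3 -c "
from arc import *
where(); theta()"
```

```text
t 11.98 fork ang(pos) 0.054 r 0.1758 y -0.1146 jaw ang 0.129 eta 14.9 F [-1.  -0.2  0. ] open 0.0284 wristz 0.178
scene theta 0.010 res 151 conf 0.93
   lip mark [ 0.4972 -0.0123  0.0981] 0.86
top theta 0.050 res 328 conf 0.77
   lip mark [ 0.4988 -0.0139  0.0999] 0.7
```

The cover rests on the seal (lip mark at about 0.099 m, force about 0). Withdrawing along the finger axis.

arm_command(plan=[[[0,-0.0015,0,0,0,0,0.028],[0,0,0,0,0,0,0.028],[-0.008,0,0,0,0,0,0.028],[-0.012,0,0,0,0,0,0.028],[-0.015,0,0,0,0,0,0.028],[-0.015,0,0,0,0,0,0.028],[-0.015,0,0,0,0,0,0.028],[-0.01,0,0,0,0,0,0.028]]])

```text
t: 12.95
tool_pos: [0.5402, -0.1967, 0.124]
tool_rot: [1.035, 1.396, 0.994]
contact_force: [-0.0, -0.6, -0.5]
opening: 0.0278
```

```bash
python3 - <<'E'
from arc import *
where(); theta()
# target: tool down over lip, r=.178, z high; choose jaw roll to suit joints
c=now(); q=ctrl.get_obs()['q']; print(c[0],q.round(2))
x=np.array([0,0,-1.])
for al in np.radians(np.arange(0,360,45)):
    y=np.cos(al)*EX+np.sin(al)*EY; M=np.c_[x,y,np.cross(x,y)]; P=(HP-EX*.178+EZ*.07,M)
    print(round(np.degrees(al)),err(P))
E
```

```text
t 12.95 fork ang(pos) 0.157 r 0.1945 y -0.1912 jaw ang 0.129 eta 14.9 F [-0.  -0.6 -0.5] open 0.0278 wristz 0.199
scene theta 0.030 res 156 conf 0.81
   lip mark [ 0.4974 -0.0101  0.1018] 0.88
top none
[ 0.53971977 -0.19379856  0.12276299] [-0.8   0.6   1.51  0.82  2.08 -2.36]
0 (array([-0.0324,  0.186 ,  0.0407]), array([ 62.8, -52.3, -59.6]))
45 (array([-0.0324,  0.186 ,  0.0407]), array([ 24.9, -24.2, -71.2]))
90 (array([-0.0324,  0.186 ,  0.0407]), array([-13.5,   4.9, -74.5]))
135 (array([-0.0324,  0.186 ,  0.0407]), array([-51.7,  34.3, -69.6]))
180 (array([-0.0324,  0.186 ,  0.0407]), array([-88.8,  63.6, -55.8]))
225 (array([-0.0324,  0.186 ,  0.0407]), array([-123.4,   91.8,  -31.2]))
270 (array([-0.0324,  0.186 ,  0.0407]), array([ 132.8, -101.7,   -6.7]))
315 (array([-0.0324,  0.186 ,  0.0407]), array([ 99.4, -78.6, -38.7]))
```

```bash
python3 - <<'E'
from arc import *
c=now(); q=ctrl.get_obs()['q']
x=np.array([0,0,-1.]); y=EY; M=np.c_[x,y,np.cross(x,y)]; P=(HP-EX*.180+EZ*.06,M)
h=line(c,P,2)[1]; mid=(c[0]+[-.02,.03,.11],h[1])
L=line(c,mid,7)+line(mid,P,7)[1:]
for a in L: q,e=ik(*a,q); 
print(q.round(2),e)
for r in rows(L,0): print(r)
E
```

```text
[-0.16 -0.18  1.96 -0.    1.35 -1.98] 3.923116509664674e-11
[0.0, 0.0161, -0.0039, -1.0, 0.3, -5.3, 0]
[-0.0014, 0.0161, -0.0036, -1.0, 0.3, -5.3, 0]
[-0.0029, 0.0159, -0.0033, -1.0, 0.3, -5.3, 0]
[-0.0043, 0.0157, -0.0031, -1.0, 0.3, -5.3, 0]
[-0.0058, 0.0152, -0.0029, -1.0, 0.3, -5.3, 0]
[-0.0071, 0.0147, -0.0026, -1.0, 0.3, -5.3, 0]
[-0.0085, 0.014, -0.0024, -1.0, 0.3, -5.3, 0]
[0.0225, 0.0109, 0.0007, -1.0, 0.3, -5.3, 0]
[0.0214, 0.0129, 0.001, -1.0, 0.3, -5.3, 0]
[0.0201, 0.0148, 0.0014, -1.0, 0.3, -5.3, 0]
[0.0187, 0.0166, 0.0017, -1.0, 0.3, -5.3, 0]
[0.017, 0.0182, 0.0021, -1.0, 0.3, -5.3, 0]
[0.0152, 0.0197, 0.0026, -1.0, 0.3, -5.3, 0]
[0.0133, 0.0209, 0.003, -1.0, 0.3, -5.3, 0]
```

arm_command(plan=[[[0,0.016,-0.004,-1,0.3,-5.3,0],[-0.001,0.016,-0.004,-1,0.3,-5.3,0],[-0.003,0.016,-0.003,-1,0.3,-5.3,0],[-0.004,0.016,-0.003,-1,0.3,-5.3,0],[-0.006,0.015,-0.003,-1,0.3,-5.3,0],[-0.007,0.015,-0.003,-1,0.3,-5.3,0],[-0.008,0.014,-0.002,-1,0.3,-5.3,0],[0.012,0.012,0.001,-1,0.3,-5.3,0],[0.02,0.013,0.001,-1,0.3,-5.3,0],[0.02,0.015,0.001,-1,0.3,-5.3,0],[0.018,0.017,0.002,-1,0.3,-5.3,0],[0.015,0.018,0.002,-1,0.3,-5.3,0],[0.008,0.018,0.003,-1,0.3,-5.3,0],[0,0,0,0,0,0,0]]])

```text
t: 14.37
tool_pos: [0.5013, -0.0234, 0.1763]
tool_rot: [-0.147, 1.557, 0.24]
contact_force: [-0.0, -0.0, -0.0]
opening: 0.0001
```

```bash
python3 - <<'E'
from arc import *
x=np.array([0,0,-1.]); y=EY; M=np.c_[x,y,np.cross(x,y)]; P=(HP-EX*.180+EZ*.03,M)
where(); print(now()[0],err(P)); [print(r) for r in rows(line(now(),P,5),0)[:1]]
E
```

```text
t 14.37 fork ang(pos) 0.416 r 0.2051 y -0.0136 jaw ang -0.014 eta nan F [-0. -0. -0.] open 0.0001 wristz 0.455
[ 0.50133504 -0.0234098   0.17632583] (array([ 0.0041,  0.0151, -0.0528]), array([ 0. ,  0.7, -3.3]))
[0.0107, 0.0021, 0.0014, 0.0, 0.1, -0.7, 0]arc.py:8: RuntimeWarning: invalid value encountered in arcsin
  n=A[:,1]; print('t',round(o['t'],2),'fork ang(pos)',round(float(np.arctan2(z-.002*0,a)),3),'r',round(float(np.hypot(a,z)),4),'y',round(float(d@EY),4),'jaw ang',round(float(np.arctan2(n@EX,n@EZ)),3),'eta',round(float(np.degrees(np.arcsin(n@EY/np.sin(np.radians(75))))),1),'F',np.array(o['contact_force']).round(1),'open',round(o['opening'],4),'wristz',round(float((p-.2795*A[:,0])[2]),3))
```

arm_command(plan=[[[0.011,0.003,0.001,0,0.2,-1,0],[0.011,0.003,0.001,0,0.2,-1,0],[0.01,0.003,0.001,0,0.2,-1,0],[0.008,0.003,0.001,0,0,0,0],[0.003,0.002,0,0,0,0,0],[0,0,0,0,0,0,0]]])

```text
t: 14.87
tool_pos: [0.4975, -0.0011, 0.129]
tool_rot: [-0.196, 1.566, 0.207]
contact_force: [-0.2, -1.3, -0.2]
opening: 0.0
```

arm_command(plan=[[[0.003,0,0,0,0,0,0],[0.002,0,0,0,0,0,0],[0.001,0,0,0,0,0,0],[0,0,0,0,0,0,0]]])

```text
t: 15.2
tool_pos: [0.498, -0.0026, 0.1228]
tool_rot: [-0.194, 1.566, 0.205]
contact_force: [-0.2, 0.1, -0.5]
opening: 0.0002
```

```bash
python3 - <<'E'
from arc import *
o=ctrl.get_obs(); d=o['tool_pos']-HP; print(o['t'],o['tool_pos'].round(4),'r',(-d@EX).round(4),'y',(d@EY).round(4),o['contact_force'].round(2),now()[1].round(3).tolist())
a=get_image('scene')[200:340,210:450]; cv2.imwrite('pics/c4.png',cv2.resize(a,(720,420))[:,:,::-1])
E
```

```text
15.2 [ 0.498  -0.0026  0.1228] r 0.1858 y 0.0073 [-0.18  0.13 -0.53] [[-0.005, -0.251, 0.968], [0.007, 0.968, 0.251], [-1.0, 0.008, -0.003]]
```

View pics/c4.png

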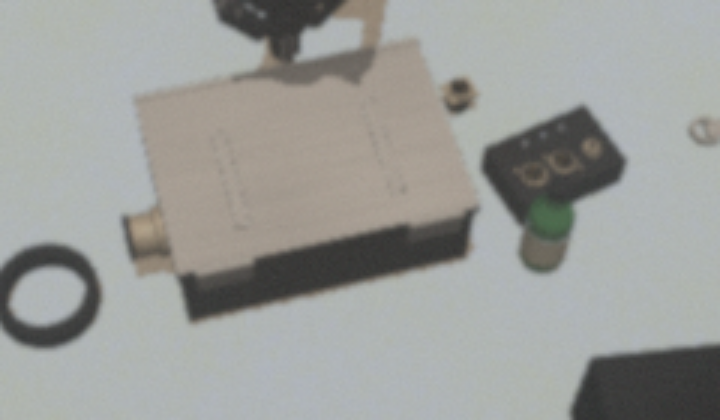

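The cover is flat and the closed fingers are above the middle of its front edge at (285,50), with every bystander in place. I'll shift 7 mm inward and then feel down.

arm_command(plan=[[[0.001,0,0.004,0,0,0,0],[0.002,0,0.004,0,0,0,0],[0.002,0,0,0,0,0,0],[0.002,0,0,0,0,0,0],[0.002,0,0,0,0,0,0],[0.002,0,0,0,0,0,0],[0.001,0,0,0,0,0,0],[0,0,0,0,0,0,0]]])

```text
t: 15.92
tool_pos: [0.5078, -0.001, 0.1108]
tool_rot: [-0.193, 1.564, 0.204]
contact_force: [-0.2, 0.1, -0.2]
opening: 0.0
```

arm_command(plan=[[[0.001,0,0,0,0,0,0],[0.001,0,0,0,0,0,0],[0.001,0,0,0,0,0,0],[0,0,0,0,0,0,0]]])

```text
t: 16.25
tool_pos: [0.5076, -0.0009, 0.1074]
tool_rot: [-0.193, 1.564, 0.204]
contact_force: [-0.7, 0.2, 0.1]
opening: -0.0002
```

arm_command(plan=[[[0.001,0,0,0,0,0,0],[0.001,0,0,0,0,0,0],[0.001,0,0,0,0,0,0]]])

```text
t: 16.5
tool_pos: [0.5078, -0.0009, 0.1047]
tool_rot: [-0.194, 1.563, 0.204]
contact_force: [-0.0, -0.3, 1.7]
opening: -0.0
```

arm_command(plan=[[[0.001,0,0,0,0,0,0],[0.001,0,0,0,0,0,0]]])

```text
t: 16.67
tool_pos: [0.5088, -0.0009, 0.1036]
tool_rot: [-0.194, 1.561, 0.203]
contact_force: [0.7, 0.6, 3.7]
opening: -0.0001
```

arm_command(plan=[[[0.001,0,0,0,0,0,0]]])

```text
t: 16.75
tool_pos: [0.5093, -0.0009, 0.1031]
tool_rot: [-0.194, 1.56, 0.203]
contact_force: [-1.0, 0.2, 3.0]
opening: 0.0
```

arm_command(plan=[[[0.0015,0,0,0,0,0,0],[0.0015,0,0,0,0,0,0]]])

```text
t: 16.92
tool_pos: [0.5093, -0.001, 0.1013]
tool_rot: [-0.194, 1.56, 0.203]
contact_force: [-4.3, 0.3, 8.9]
opening: -0.0
```

arm_command(plan=[[[0.0015,0,0,0,0,0,0],[0.0015,0,0,0,0,0,0]]])

```text
t: 17.08
tool_pos: [0.5093, -0.001, 0.1006]
tool_rot: [-0.194, 1.562, 0.204]
contact_force: [-4.4, 0.7, 11.0]
opening: -0.0001
```

arm_command(plan=[[[0.0015,0,0,0,0,0,0]]])

```text
t: 17.17
tool_pos: [0.5093, -0.001, 0.1005]
tool_rot: [-0.194, 1.563, 0.204]
contact_force: [-4.8, 1.0, 11.4]
opening: -0.0
```

arm_command(plan=[[[0.002,0,0,0,0,0,0],[0.002,0,0,0,0,0,0]]])

```text
t: 17.33
tool_pos: [0.5093, -0.001, 0.0999]
tool_rot: [-0.195, 1.565, 0.204]
contact_force: [-6.8, 0.9, 13.7]
opening: 0.0001
```

arm_command(plan=[[[0.0023,0,0,0,0,0,0],[0.0023,0,0,0,0,0,0]]])

```text
t: 17.5
tool_pos: [0.5093, -0.001, 0.0994]
tool_rot: [-0.195, 1.567, 0.205]
contact_force: [-7.3, 1.4, 14.6]
opening: -0.0001
```

arm_command(plan=[[[0.0025,0,-0.0005,0,0,0,0],[0.0025,0,-0.0005,0,0,0,0]]])

```text
t: 17.67
tool_pos: [0.5093, -0.001, 0.0993]
tool_rot: [-0.195, 1.567, 0.205]
contact_force: [-6.8, 1.7, 15.6]
opening: 0.0001
```

arm_command(plan=[[[0.0028,0,-0.0005,0,0,0,0],[0.0028,0,-0.0005,0,0,0,0]]])

```text
t: 17.83
tool_pos: [0.5093, -0.001, 0.0992]
tool_rot: [-0.195, 1.567, 0.206]
contact_force: [-8.2, 2.1, 16.4]
opening: -0.0004
```

arm_command(plan=[[[0.0031,0,-0.001,0,0,0,0],[0.0031,0,-0.001,0,0,0,0]]])

```text
t: 18.0
tool_pos: [0.5093, -0.001, 0.0991]
tool_rot: [-0.194, 1.564, 0.207]
contact_force: [-6.6, 1.8, 16.8]
opening: -0.0001
```

arm_command(plan=[[[0.0034,0,-0.001,0,0,0,0],[0.0034,0,-0.001,0,0,0,0]]])

```text
t: 18.17
tool_pos: [0.5093, -0.001, 0.099]
tool_rot: [-0.194, 1.561, 0.207]
contact_force: [-7.6, 2.4, 18.8]
opening: 0.0
```

arm_command(plan=[[[0.0037,0,-0.0015,0,0,0,0],[0.0038,0,-0.0015,0,0,0,0]]])

```text
t: 18.33
tool_pos: [0.5093, -0.001, 0.0989]
tool_rot: [-0.193, 1.557, 0.208]
contact_force: [-6.8, 2.8, 19.4]
opening: -0.0003
```

arm_command(plan=[[[-0.001,0,0,0,0,0,0],[-0.001,0,0,0,0,0,0],[-0.001,0,0,0,0,0,0]]])

```text
t: 18.58
tool_pos: [0.5101, -0.001, 0.1038]
tool_rot: [-0.194, 1.554, 0.208]
contact_force: [-0.4, 0.0, -0.6]
opening: -0.0005
```

No contact at 0.1038, where the unlatched cover gave about 3 N. I'll feel down lightly to confirm the latch.

arm_command(plan=[[[0,0,0,0,0,0,0],[0.001,0,0,0,0,0,0],[0.001,0,0,0,0,0,0]]])

```text
t: 18.83
tool_pos: [0.5092, -0.0011, 0.1001]
tool_rot: [-0.194, 1.556, 0.208]
contact_force: [0.7, 0.0, 6.5]
opening: -0.0
```

arm_command(plan=[[[0.001,0,0,0,0,0,0]]])

```text
t: 18.92
tool_pos: [0.5093, -0.0011, 0.0997]
tool_rot: [-0.194, 1.557, 0.208]
contact_force: [-3.5, 1.2, 13.3]
opening: -0.0001
```

arm_command(plan=[[[0.001,0,0,0,0,0,0]]])

```text
t: 19.0
tool_pos: [0.5093, -0.0011, 0.0996]
tool_rot: [-0.194, 1.558, 0.208]
contact_force: [-4.4, 0.7, 10.0]
opening: -0.0001
```

arm_command(plan=[[[0.001,0,0,0,0,0,0]]])

```text
t: 19.08
tool_pos: [0.5093, -0.0011, 0.0996]
tool_rot: [-0.194, 1.559, 0.209]
contact_force: [-4.0, -0.3, 8.9]
opening: -0.0
```

arm_command(plan=[[[-0.002,0,0,0,0.5,0,0],[-0.002,0,0,0,0.3,0,0],[0,0,0,0,0,0,0],[0,0,0,0,0,0,0]]])

```text
t: 19.42
tool_pos: [0.5088, -0.0011, 0.1029]
tool_rot: [-0.195, 1.575, 0.208]
contact_force: [1.0, 0.0, 0.4]
opening: 0.0001
```

arm_command(plan=[[[0.0007,0,0,0,0,0,0],[0.0005,0,0,0,0,0,0]]])

```text
t: 19.58
tool_pos: [0.5083, -0.0011, 0.1008]
tool_rot: [-0.195, 1.576, 0.208]
contact_force: [-0.0, 0.5, 1.5]
opening: 0.0001
```

arm_command(plan=[[[0.0005,0,0,0,0,0,0],[0.0005,0,0,0,0,0,0]]])

```text
t: 19.75
tool_pos: [0.5089, -0.0011, 0.1002]
tool_rot: [-0.195, 1.575, 0.208]
contact_force: [-1.0, 0.2, 1.5]
opening: -0.0
```

arm_command(plan=[[[0.0005,0,0,0,0,0,0],[0.0005,0,0,0,0,0,0]]])

```text
t: 19.92
tool_pos: [0.509, -0.0011, 0.1001]
tool_rot: [-0.195, 1.575, 0.208]
contact_force: [-2.3, -0.7, 4.5]
opening: -0.0004
```

arm_command(plan=[[[0.0005,0,0,0,0,0,0],[0.0005,0,0,0,0,0,0]]])

```text
t: 20.08
tool_pos: [0.509, -0.0011, 0.1001]
tool_rot: [-0.195, 1.575, 0.208]
contact_force: [-1.3, -0.7, 5.1]
opening: 0.0
```

Contact is now stiff from about 0.1003 m down and follows the same line up to 19 N. The cover no longer springs back, so it is latched. Retreating.

arm_command(plan=[[[-0.003,0,0,0,0,0,0],[-0.01,0,0,0,0,0,0],[-0.02,0,0,0,0,0,0],[-0.025,0,-0.01,0,0,0,0],[-0.025,0,-0.01,0,0,0,0],[-0.025,0,-0.01,0,0,0,0],[-0.01,0,0,0,0,0,0],[0,0,0,0,0,0,0]]])

```text
t: 20.75
tool_pos: [0.4784, -0.0095, 0.222]
tool_rot: [-0.194, 1.582, 0.209]
contact_force: [-0.1, 0.4, -0.2]
opening: 0.0001
```

```bash
python3 - <<'E'
from arc import *
o=ctrl.get_obs(); print(o['t'],o['tool_pos'].round(3),o['contact_force'].round(2)); theta()
st=dict(tester=(.5555,.254),screwdriver=(.6485,-.3105),socket=(.468,.172),cleaner=(.643,.2335),tape=(.6855,-.222),mug=(.416,-.4575),tray=(.6095,-.4695),spanner=(.496,.485))
for t,s in st.items():
    for n in ('scene','top'):
        r=mark_of(n,t)
        if r: print(t,n,round(r[0]['conf'],2),((world(n,r[0]['at'])[:2]-s)*1e3).round(0))
a=get_image('scene')[200:340,210:450]; cv2.imwrite('pics/c5.png',cv2.resize(a,(720,420))[:,:,::-1])
E
```

```text
20.75 [ 0.478 -0.009  0.222] [-0.07  0.4  -0.19]
scene theta -0.000 res 126 conf 0.74
   lip mark [ 0.5008 -0.0114  0.0931] 0.89
top theta 0.295 res 3972 conf 0.80
tester scene 0.94 [-1. -2.]
tester top 0.84 [1. 0.]
screwdriver scene 0.56 [-3.  3.]
screwdriver top 0.73 [0. 2.]
socket scene 0.46 [-1. -4.]
socket top 0.42 [-1. -1.]
cleaner scene 0.95 [-0.  2.]
cleaner top 0.74 [-1.  2.]
tape scene 0.87 [2. 3.]
tape top 0.84 [0. 4.]
mug scene 0.68 [-1.  0.]
mug top 0.75 [ 2. -0.]
tray scene 0.65 [-1.  1.]
tray top 0.83 [1. 3.]
spanner scene 0.9 [-1.  2.]
spanner top 0.75 [5. 2.]
```

View pics/c5.png

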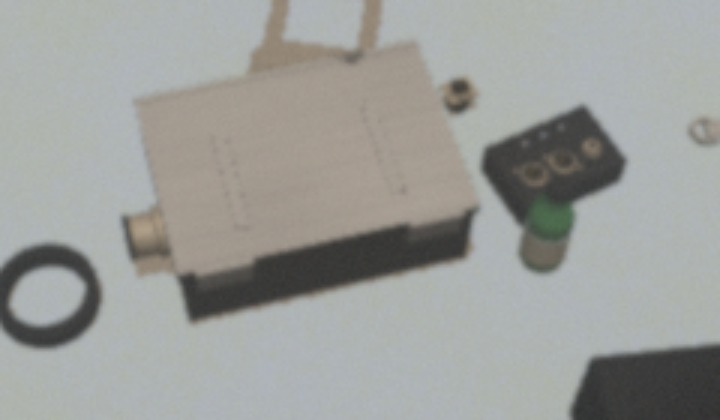

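The cover is flat and stays down with the hand clear: the lip mark reads 0.093 m, down from 0.102 m when it rested on the seal. All bystanders are within 5 mm, which is detection noise. Handing in.

```bash
python3 -c "
from h import *
print(finish_job())"
```

```text
the job is handed in; nothing more can be done
None
```

The stage box is shut and, by my checks, held by its catch. I handed it in at about t = 22 s of the 58 s allowed; the hand-in reports no verdict.

**What I did:** I straddled the cover's finger lip from the -y side with a loose 28 mm fork, without gripping. I brought the cover over and lowered it on the lower finger until it rested on the seal, with no slam seen. Then I pulled the fingers out, closed them, and pressed down on the middle of the front lip. The catch seems to have gone over at about 15 N. I pressed on to 19.4 N downward, about 21 N in total with sideways friction.

**Last checks:**
- **Touch test after letting go:** the cover did not spring back. Contact was stiff at about 0.100 m, against about 0.105 m when it rested unlatched on the seal.
- **Scene camera:** the fitted cover angle was 0.00, and the lip mark read 0.093 m.
- **Robot:** the hand was clear, with the force reading near zero.
- **Bystanders:** each was detected within 5 mm of its start, which is within measurement noise.

**Disagreements:**
- The last top-camera fit gave 0.295 rad with a very large residual. I took that as a bad mask, probably because the arm hid part of the cover, and discarded it.
- The earlier top-camera fits read about 0.05 rad higher than the scene camera.
- The cameras alone cannot resolve 0.009 rad, so the claim that the cover is latched rests mainly on the touch test.

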